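# Load the reagent rack: spacers and bottles into the holders that fit

## Robot

A 7-joint arm with a two-finger parallel gripper is mounted at the origin on a cart in front of the work surface, level with it; the furniture and walls round the work are solid. World frame = base frame: x ahead of the robot, y to its left, z up, the work surface at z = 0. Lengths are in m, angles in rad, forces in N, time in s.
With the tool pointing down it reaches from about 0.425 to 0.975 m from the base axis. Payload 16.7 kg.
Tool frame: the origin (TCP) lies midway between the tips of the shut fingers; the grasp point (between the pads) lies behind it (ctrl.grip_point_offset is the z of the grasp point in the tool frame, in m); z points along the fingers, y is the direction in which the jaws open and shut (so a half turn about z gives the same grasp; the last joint's range is limited). The gripper opens to 85 mm and grips with 20 to 120 N. Pads are 22 mm wide; open, the fingers measure 114 mm over their backs; the gripper's body (76 mm by 85 mm) begins 54 mm behind the grasp point. The pads swing forward as they close: fully open they stand 13 mm farther back than shut.
Start: joints at [0.989, 0.426, 0.074, 1.606, -0.034, 1.111, -0.067], TCP at [0.283, -0.613, 0.199] pointing down, gripper open.
Joint ranges: [-2.85, 2.85], [-0.5, 2.14], [-1.23, 1.37], [0.21, 2.46], [-1.02, 4.16], [0.16, 2.05], [-2.73, 2.73]. Speed limits (rad/s): [1.89, 1.89, 2.39, 2.39, 3.01, 3.01, 3.01].

## Interface

Orientations are given as [roll, pitch, yaw] about the fixed x, y, z axes, in that order (R = Rz(yaw) Ry(pitch) Rx(roll)).
In Python, from cell import ctrl gives the robot as it stands.
- The arm moves only by the shell command python3 -m inch 'ROWS' [FORCE]. ROWS is a JSON object of lists of equal length, an entry for each row: "fingers": the opening, from -1 (shut) to 1 (fully open), so that 0 is half open; "slide": the shift along the world's x, y, z in m, a list of three; "rot": the turn, a rotation vector about the world's x, y, z in rad, a list of three. A call has 1 to 12 rows; each row is the pose to reach, as a shift and turn from the pose measured when the call began; what a row does not reach only later rows make up. A row lasts 1/10 s, in which the tool goes at most 50 mm and 8.59 degrees, less where a joint would pass 70% of its speed; a pose out of reach is approached as far as the arm can. A call with a gripper value outside its range is refused whole. The fingers move at their own pace and stop on an object; FORCE is the grip in N (left out, the last holds). Time passes only in rows, so rows that repeat a pose let the fingers close. It gives the time, the measured TCP pose, the force and the opening at its end, in the units of the state.
- ctrl.observe(): the state, without advancing time (a new reading comes with each control period).
- ctrl.snapshot(name): name is "side" or "top" or "wrist"; returns the picture (420x560x3 uint8, red, green, blue); there is no depth.
- ctrl.get_calibration(name): a dict with "intrinsics" (3x3 intrinsics, pixels), "cam_to_world" (4x4, takes a point from camera to world coordinates); the wrist camera has in their place "tool_from_camera" (4x4, takes a point from camera to tool coordinates, whose origin is the TCP and whose axes are the flange's). Camera axes: x right, y down, z forward; pixel columns grow to the right and rows downward; lengths in m; the calibration is good to about 2 mm. A picture is of the moment at which its call begins: read the wrist's pose just before it. get_calibration takes no time and is no camera call.
- ctrl.finish_job(): hands the job in, once; it reports no verdict.
The state is a dict: "clock": time; "qpos": joint angles; "joint_vel": joint speeds; "effort": joint torques, N m; "eef_pos": TCP position; "tcp_rot": TCP orientation; "wrist_force": force on the tool from outside, world axes, zero at the start; "torque": the same for the moment, N m; "gripper_width": finger opening in m.
Only numpy, scipy, OpenCV 4.12 (cv2) and the standard library are available. Lean on these libraries where they do the work, as an engineer would, in place of code of your own. Each camera call takes 0.05 s, during which the arm holds its last target. There are 200 camera calls.

## Task

Load the reagent rack of the analyser: stand the fat bottle, the middle-sized bottle and the slim small bottle upright, each fully down in the holder whose bore fits it. The small bottle is too short for its deep narrow tube, so first drop both round spacers into that tube, one on top of the other, and stand the small bottle on them, so that all three caps end level. Do not tip a bottle over, and leave the wash bottle and the slide box where they are.

Things in the scene. Friction and masses are not known exactly. Their poses are not given: they have to be found in the camera images.
- bottle_large: grey reagent bottle, the fattest: body 58 mm diameter up to 89 mm (rounded shoulder above about 75 mm), fixed grey cap 40 mm diameter from 89 to 105 mm; stands loose on the worktop; about 0.12 kg; origin at the centre of its underside, z up along its axis
- bottle_medium: amber bottle, black cap, middle size: body 45 mm diameter up to 74 mm (rounded shoulder above about 60 mm), fixed cap 27 mm diameter from 74 to 90 mm; stands loose; about 0.1 kg; origin at the centre of its underside, z up along its axis
- bottle_small: small slim orange-brown bottle: body 30 mm diameter up to 72 mm (rounded shoulder above about 62 mm), fixed cap 21 mm diameter from 72 to 85 mm; stands loose; about 0.06 kg; origin at the centre of its underside, z up along its axis
- spacer_1: one of two equal white plastic spacers: plain round puck, 30 mm diameter, 25 mm high, small dimple in the top; stands loose; 0.03 kg; origin at the centre of its underside, z up along its axis
- spacer_2: the other spacer, the same as the first; origin at the centre of its underside, z up along its axis
- holder_wide: grey plastic cup holder with the widest bore: 66 mm bore, outside 74 mm; inner floor 36 mm above its origin; fixed in a row of three holders on a steel base, 88 mm apart in any order, the row along their own y axis; mouth 80 mm above the origin, flared over its top 8 mm to a bore 8 mm wider; origin at the centre of its underside (6 mm above the worktop), z up along the bore's axis
- holder_medium: the same kind of holder with the middle bore: 53 mm bore, outside 61 mm; inner floor 51 mm above its origin; fixed in a row of three holders on a steel base, 88 mm apart in any order, the row along their own y axis; mouth 80 mm above the origin, flared over its top 8 mm to a bore 8 mm wider; origin at the centre of its underside (6 mm above the worktop), z up along the bore's axis
- holder_narrow: narrow deep tube holder: 35.6 mm bore, outside 44 mm; inner floor 6 mm above its origin, so one spacer ends 31 mm, two end 56 mm above it; fixed in a row of three holders on a steel base, 88 mm apart in any order, the row along their own y axis; mouth 80 mm above the origin, flared over its top 8 mm to a bore 8 mm wider; origin at the centre of its underside (6 mm above the worktop), z up along the bore's axis
- wash_bottle: bystander: pale wash bottle with bent spout, 58 x 90 x 191 mm, stands loose at the left of the rack; origin at the centre of its underside
- slide_box: bystander: flat blue slide box, 92 x 170 x 39 mm, lies loose at the left; origin at the centre of its underside
Not all that is in view belongs to the job. What is shaped like the spacer_1 but black or turquoise is not meant.

How it is judged:
At the end, for the whole second after the job is handed in: the fat bottle is in the wide holder, the middle bottle in the medium holder, and the narrow tube holds both spacers with the small bottle on them; each within 10 mm of its holder's axis, each bottle within 7 mm of its seated height and within 0.15 rad of upright, all at rest (horizontal distance between bottle_large and holder_wide below 0.01 m and z of bottle_large in the frame of holder_wide between 0.029 and 0.043 m and angle between each of bottle_large, bottle_medium, bottle_small's own z axis and vertical below 0.15 rad and linear speed of each of bottle_large, bottle_medium, bottle_small, spacer_1, spacer_2 below 0.02 m/s and horizontal distance between bottle_medium and holder_medium below 0.01 m and z of bottle_medium in the frame of holder_medium between 0.044 and 0.058 m and horizontal distance between each of bottle_small, spacer_1, spacer_2 and holder_narrow below 0.01 m and z of bottle_small in the frame of holder_narrow between 0.049 and 0.063 m and z of each of spacer_1, spacer_2 in the frame of holder_narrow below 0.06 m); the robot touches nothing.
It fails at once if the fat bottle is tipped over (angle between bottle_large's own z axis and vertical above 0.8 rad).
It fails at once if the middle-sized bottle is tipped over (angle between bottle_medium's own z axis and vertical above 0.8 rad).
It fails at once if the small bottle is tipped over (angle between bottle_small's own z axis and vertical above 0.8 rad).
It fails at once if the wash bottle is moved by more than 30 mm (distance of wash_bottle from where it was at the start of the episode above 0.03 m).
It fails at once if the slide box is moved by more than 30 mm (distance of slide_box from where it was at the start of the episode above 0.03 m).
It also fails if it takes over 109 s, if anything falls off the work surface, if the arm or the gripper's body presses on something with over 40 N, if the wrist force passes 120 N, or if a joint passes its speed limit or range.

## Working session

There is one attempt and no reset: what is moved stays moved. The work goes in short steps, Python scripts to look and compute and a shell command to move; the robot and the scene stay as the last step left them, time stands still between calls to the robot, and variables do not carry over. Pictures are saved under pics/ and viewed, about 12 in all and at most 16, crops included, and the job is handed in when it is done.

```bash
ls; mkdir -p pics
python3 - <<'E'
from cell import ctrl
import cv2,numpy as np
print(ctrl.observe()); print(ctrl.grip_point_offset)
for n in("top","side"):
    im=ctrl.snapshot(n); cv2.imwrite(f"pics/{n}0.png",im[...,::-1])
    print(n,ctrl.get_calibration(n))
print(ctrl.get_calibration("wrist"))
E
```

```text
pics
{'clock': 0.0, 'qpos': array([ 0.98850001,  0.42672987,  0.07385744,  1.60663485, -0.03410303,
        1.11080712, -0.06711055]), 'joint_vel': array([ 0.00015998,  0.00100124, -0.00067627, -0.00082724,  0.00164674,
       -0.00045685,  0.00066751]), 'effort': array([-1.21447305e-03, -9.49843097e+01,  3.76094788e+00, -4.63520050e+01,
        1.93012127e-02,  1.00498094e-02,  1.08101713e-05]), 'eef_pos': array([ 0.28287212, -0.61235313,  0.19809996]), 'tcp_rot': array([-3.14027672e+00,  9.76510464e-05,  4.32746006e-01]), 'wrist_force': array([-0.21014291, -0.22231862, -0.24457258]), 'torque': array([-0.02261017, -0.01796151, -0.0401845 ]), 'gripper_width': 0.08542354271696885}
-0.0187
top {'intrinsics': array([[510.39925262,   0.        , 276.69914431],
       [  0.        , 510.39925262, 209.15468041],
       [  0.        ,   0.        ,   1.        ]]), 'cam_to_world': array([[-0.01492606, -0.99669023,  0.07991116,  0.44346967],
       [-0.99987526,  0.01529093,  0.00395599,  0.12546277],
       [-0.00516481, -0.07984215, -0.99679414,  1.34361621],
       [ 0.        ,  0.      
[... 301 characters left out ...]
075, -0.58917539,  0.80704785, -0.64692807],
       [ 0.02371217, -0.80799521, -0.5887117 ,  0.6052343 ],
       [ 0.        ,  0.        ,  0.        ,  1.        ]])}
{'intrinsics': array([[323.81474708,   0.        , 280.10244141],
       [  0.        , 323.81474708, 207.90569149],
       [  0.        ,   0.        ,   1.        ]]), 'tool_from_camera': array([[-4.73759538e-04, -9.46859550e-01, -3.21646960e-01,
         8.23522395e-02],
       [ 9.99999875e-01, -3.97831244e-04, -3.01787916e-04,
         4.81739690e-04],
       [ 1.57789560e-04, -3.21647063e-01,  9.46859621e-01,
        -1.74285292e-01],
       [ 0.00000000e+00,  0.00000000e+00,  0.00000000e+00,
         1.00000000e+00]])}
```

View pics/top0.png

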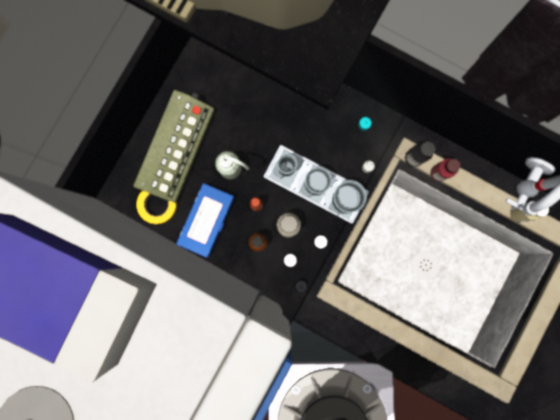

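View pics/side0.png

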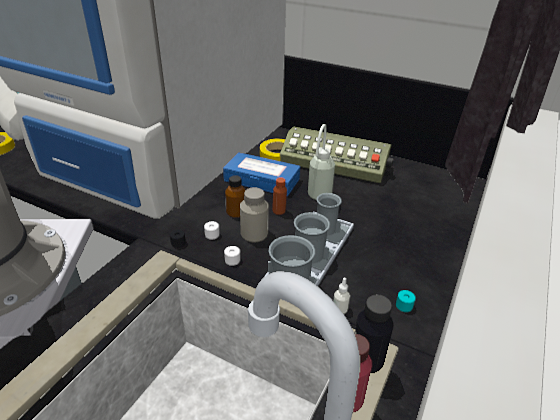

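Top shows the holders, narrow (288,163), medium (318,180) and wide (349,196). The bottles are small (256,204), medium (258,241) and large (288,224), with white spacers at (320,242) and (290,260). The decoys are black (301,286), turquoise (365,124) and a dropper (368,167). The side view agrees with this.

```bash
cat > h.py <<'E'
import numpy as np,cv2
from cell import ctrl
from scipy.spatial.transform import Rotation as R
def cam(n,st=None):
    c=ctrl.get_calibration(n)
    if n!="wrist": return c["intrinsics"],c["cam_to_world"]
    st=st or ctrl.observe()
    T=np.eye(4);T[:3,:3]=R.from_euler('xyz',st["tcp_rot"]).as_matrix();T[:3,3]=st["eef_pos"]
    return c["intrinsics"],T@c["tool_from_camera"]
def ray(K,T,uv,z):
    d=T[:3,:3]@np.linalg.solve(K,[uv[0],uv[1],1]);o=T[:3,3]
    return o+d*(z-o[2])/d[2]
def proj(K,T,p):
    q=T[:3,:3].T@(np.asarray(p)-T[:3,3]);q=K@q;return q[:2]/q[2]
E
python3 - <<'E'
from h import *
im=cv2.imread('pics/top0.png')
c=im[130:300,235:385]
cv2.imwrite('pics/top0c.png',cv2.resize(c,None,fx=3.5,fy=3.5,interpolation=cv2.INTER_CUBIC))
hsv=cv2.cvtColor(im,cv2.COLOR_BGR2HSV)
m=((hsv[...,2]>170)&(hsv[...,1]<40)).astype('uint8')
n,l,s,ce=cv2.connectedComponentsWithStats(m)
K,T=cam("top")
for i in range(1,n):
    if 40<s[i,4]<400 and 200<ce[i][0]<390: print(s[i],ce[i],ray(K,T,ce[i],.025))
for nm,uv,z in [("nar",(288,163),.086),("med",(318,180),.086),("wide",(349,196),.086),("small",(256,204),.085),("medb",(258,241),.09),("large",(288,224),.105)]: print(nm,ray(K,T,uv,z))
E
```

```text
[216 153  27  22 362] [226.85082873 163.67955801] [0.67031554 0.25909622 0.025     ]
[364 161  10  10  78] [368.46153846 165.80769231] [ 0.65887073 -0.11020643  0.025     ]
[310 172  17  18 249] [317.71084337 180.51807229] [0.62229833 0.02286148 0.025     ]
[338 186  21  22 343] [348.25072886 196.55102041] [ 0.57914067 -0.05545482  0.025     ]
[281 217  15  15 175] [288.32       224.02285714] [0.51015976 0.10122935 0.025     ]
[315 236  12  12 120] [320.5 241.5] [0.46381852 0.01905603 0.025     ]
[284 254  12  13 121] [289.73553719 259.95041322] [0.41766842 0.09913878 0.025     ]
[379 387  16  33 328] [387.32012195 401.42073171] [ 0.06022779 -0.1400475   0.025     ]
nar [0.65912339 0.1006009  0.086     ]
med [0.61531003 0.02686286 0.086     ]
wide [ 0.57420636 -0.04897431  0.086     ]
small [0.55796146 0.1815207  0.085     ]
medb [0.4663389  0.17745772 0.09      ]
large [0.50618105 0.10347564 0.105     ]
```

View pics/top0c.png

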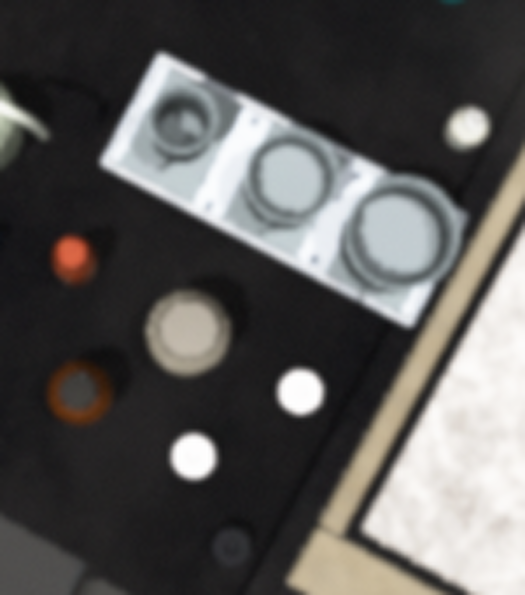

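The crop confirms the layout: two white spacers, three separate bottles, three holders in a row. Next I check the analyser's corner so the arm stays clear of it, then move above spacer A.

```bash
python3 - <<'E'
from h import *
K,T=cam("side")
for n,uv,z in [("corner",(175,212),0),("back",(284,150),0),("front",(20,150),0),("A",(232,250),.025),("B",(211,225),.025),("medcap",(235,182),.09),("largecap",(255,193),.105),("smallcap",(280,181),.085),("nar",(329,201),.086),("medh",(312,225),.086),("wide",(292,251),.086),("rim",(175,257),0.0)]: print(n,ray(K,T,uv,z).round(4))
K,T=cam("top")
for z in(0,.2,.4,.6): print(z,ray(K,T,(291,330),z).round(3),ray(K,T,(145,215),z).round(3))
E
python3 -m inch '{"fingers":[1,1,1,1,1,1,1,1,1,1],"slide":[[0,0.03,0.05],[0.01,0.08,0.08],[0.02,0.13,0.08],[0.04,0.18,0.08],[0.06,0.23,0.08],[0.08,0.28,0.08],[0.1,0.33,0.08],[0.12,0.38,0.08],[0.12,0.4,0.08],[0.12,0.4,0.08]],"rot":[[0,0,0],[0,0,0],[0,0,0],[0,0,0.1],[0,0,0.2],[0,0,0.3],[0,0,0.4],[0,0,0.5],[0,0,0.62],[0,0,0.62]]}' 40
```

```text
corner [0.3295 0.1802 0.    ]
back [0.588  0.4707 0.    ]
front [-0.1283  0.4675  0.    ]
A [0.4651 0.0205 0.025 ]
B [0.4181 0.0998 0.025 ]
medcap [0.4674 0.1635 0.09  ]
largecap [0.51   0.0993 0.105 ]
smallcap [0.563  0.1752 0.085 ]
nar [0.6589 0.0981 0.086 ]
medh [0.6168 0.0196 0.086 ]
wide [ 0.5748 -0.0536  0.086 ]
rim [0.3515 0.0296 0.    ]
0 [0.236 0.098 0.   ] [0.541 0.479 0.   ]
0.2 [0.267 0.102 0.2  ] [0.527 0.426 0.2  ]
0.4 [0.298 0.106 0.4  ] [0.512 0.374 0.4  ]
0.6 [0.329 0.111 0.6  ] [0.497 0.321 0.6  ]
clock: 1.1
eef_pos: [0.4043, -0.2068, 0.2783]
tcp_rot: [-3.141, -0.001, 1.065]
wrist_force: [-0.1, -0.6, 0.1]
gripper_width: 0.0852
```

```bash
python3 -m inch '{"fingers":[1,1,1,1,1,1,1],"slide":[[0.01,0.05,0],[0.02,0.1,0],[0.04,0.15,0],[0.05,0.2,0],[0.06,0.227,0],[0.06,0.227,0],[0.06,0.227,0]],"rot":[[0,0,0],[0,0,0],[0,0,0],[0,0,0],[0,0,0],[0,0,0],[0,0,0]]}'
python3 - <<'E'
from h import *
st=ctrl.observe(); im=ctrl.snapshot("wrist"); cv2.imwrite("pics/w1.png",im[...,::-1])
print(st["eef_pos"],st["tcp_rot"],st["qpos"].round(2))
np.save("w1.npy",np.r_[st["eef_pos"],st["tcp_rot"]])
K,T=cam("wrist",st)
for n,p in [("A",(.4645,.02,.025)),("B",(.418,.0995,.025)),("large",(.508,.101,.105)),("nar",(.659,.099,.086)),("med",(.616,.023,.086))]: print(n,proj(K,T,p).round(1))
E
```

```text
clock: 1.8
eef_pos: [0.4642, 0.0206, 0.278]
tcp_rot: [-3.14, -0.0, 1.066]
wrist_force: [0.3, -0.5, 0.5]
gripper_width: 0.0856
[0.46423312 0.02059028 0.27802158] [-3.13988061e+00 -3.36363095e-04  1.06595240e+00] [ 0.33  0.04 -0.52  1.93  0.02  1.18 -0.7 ]
A [280.8 163.5]
B [219.3 127.2]
large [279.8  88.2]
nar [414.2  11.9]
med [402.6 104.5]
```

View pics/w1.png

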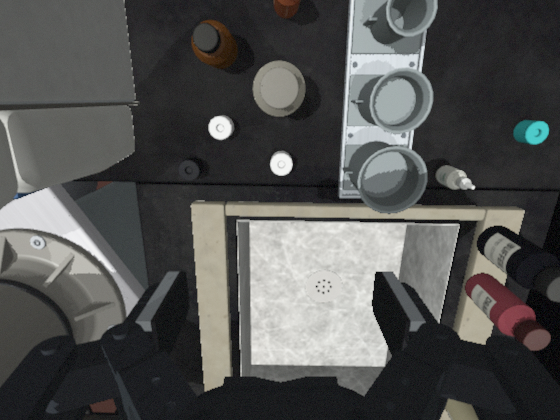

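The wrist view agrees with the predictions to 2 px: A (281,163), B (221,128), large cap (280,86). I go down on spacer A and grip it.

```bash
python3 -m inch '{"fingers":[0.6,0.4,0.3,0.3,0.3,0.3,0.3,0.3,0.3],"slide":[[0,0,-0.05],[0,0,-0.1],[0,0,-0.15],[0,0,-0.2],[0,0,-0.23],[0,0,-0.25],[0,0,-0.266],[0,0,-0.266],[0,0,-0.266]],"rot":[[0,0,0],[0,0,0],[0,0,0],[0,0,0],[0,0,0],[0,0,0],[0,0,0],[0,0,0],[0,0,0]]}' 40
python3 -m inch '{"fingers":[-1,-1,-1,-1,-1,-1],"slide":[[0,0,0],[0,0,0],[0,0,0],[0,0,0],[0,0,0],[0,0,0]],"rot":[[0,0,0],[0,0,0],[0,0,0],[0,0,0],[0,0,0],[0,0,0]]}' 40
python3 - <<'E'
from h import *
im=ctrl.snapshot("wrist"); cv2.imwrite("pics/w2.png",im[150:,130:430,::-1])
E
```

```text
clock: 2.75
eef_pos: [0.464, 0.0187, 0.0123]
tcp_rot: [-3.14, 0.0, 1.063]
wrist_force: [0.3, 0.3, 0.5]
gripper_width: 0.0555
clock: 3.35
eef_pos: [0.464, 0.0187, 0.0124]
tcp_rot: [-3.14, 0.0, 1.063]
wrist_force: [0.1, 0.9, -0.8]
gripper_width: -0.0003
```

View pics/w2.png

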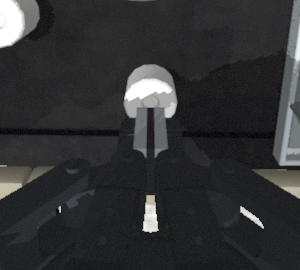

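The fingers closed without it. The spacer sits just in front of them (tool +x) at full-image pixel about (280,240). I'll measure where it is now.

```bash
python3 - <<'E'
from h import *
st=ctrl.observe();K,T=cam("wrist",st)
for v in (215,226,237,245): print(v,ray(K,T,(281,v),.025).round(4))
for p in [(.4645,.02,.025),st["eef_pos"]]: print(proj(K,T,p))
E
python3 -m inch '{"fingers":[-0.3,0.3,0.4,0.4],"slide":[[0,0,0.02],[0,0,0.06],[0,0,0.1],[0,0,0.1]],"rot":[[0,0,0],[0,0,0],[0,0,0],[0,0,0]]}'
python3 - <<'E'
from h import *
st=ctrl.observe();im=ctrl.snapshot("wrist"); cv2.imwrite("pics/w3.png",im[...,::-1])
K,T=cam("wrist",st);print(st["eef_pos"])
g=(im.min(2)>150).astype('uint8')
n,l,s,ce=cv2.connectedComponentsWithStats(g)
for i in range(1,n):
    if s[i,4]>200: print(s[i],ce[i],ray(K,T,ce[i],.025).round(4))
E
```

```text
215 [0.4758 0.0388 0.025 ]
226 [0.4728 0.0333 0.025 ]
237 [0.4697 0.0277 0.025 ]
245 [0.4673 0.0235 0.025 ]
[279.60638452 252.33191327]
[280.00316849 244.69964369]
clock: 3.8
eef_pos: [0.4666, 0.0191, 0.1167]
tcp_rot: [3.138, -0.003, 1.063]
wrist_force: [0.4, -0.6, -0.3]
gripper_width: 0.0583
[0.46664475 0.01913954 0.11668154]
[ 369    0  177  190 8234] [430.89761963  92.0698324 ] [0.6113 0.0378 0.025 ]
[ 390    0   68   25 1280] [418.009375  13.74375 ] [0.6222 0.0928 0.025 ]
[276  41  30  34 287] [291.3728223   54.68641115] [0.5294 0.1136 0.025 ]
[ 440   65   62   72 3189] [468.97930386  99.98338037] [0.6353 0.0178 0.025 ]
[ 162  126   37   38 1044] [180.11590038 144.56609195] [0.4186 0.0992 0.025 ]
[260 180  35  37 931] [276.71965628 199.16970999] [0.4645 0.0204 0.025 ]
[531 209  29  28 586] [545.51706485 221.9334471 ] [ 0.6614 -0.1137  0.025 ]
[ 143  259   48   63 1797] [163.39510295 281.37228715] [0.3322 0.0019 0.025 ]
[238 260 103  15 972] [288.19032922 266.78703704] [ 0.4417 -0.0417  0.025 ]
[358 262  59  14 582] [389.57731959 268.01890034] [ 0.5231 -0.0888  0.025 ]
[492 264  68  14 707] [529.57708628 270.20367751] [ 0.636  -0.1546  0.025 ]
[  221   277   134   110 10856] [292.71591746 328.60270818] [ 0.4126 -0.1044  0.025 ]
[ 377  279   58   47 1831] [409.67231021 297.50464227] [ 0.5274 -0.1276  0.025 ]
[483 280  54  89 519] [517.14643545 316.29287091] [ 0.6115 -0.1993  0.025 ]
[  0 302  57  67 772] [ 25.09715026 334.43911917] [0.1769 0.0198 0.025 ]
[394 377  22  43 668] [404.46407186 398.81586826] [ 0.4745 -0.2444  0.025 ]
```

View pics/w3.png

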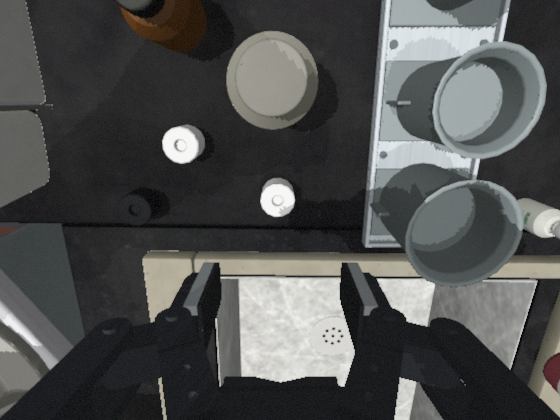

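The spacer still stands upright, at pixel (277,198). I take a settled picture to get its true place, and check it against the top camera.

```bash
cat >> h.py <<'E'
def blobs(n,z,lo=170,amin=60,amax=2500,show=None):
    st=ctrl.observe();im=ctrl.snapshot(n);K,T=cam(n,st)
    if show: cv2.imwrite(show,im[...,::-1])
    g=(im.min(2)>lo).astype('uint8')
    N,l,s,ce=cv2.connectedComponentsWithStats(g)
    for i in range(1,N):
        if amin<s[i,4]<amax:
            p=ray(K,T,ce[i],z)
            if .38<p[0]<.72 and -.1<p[1]<.25: print(n,s[i],ce[i].round(1),p.round(4))
    return st,im,K,T
E
python3 - <<'E'
from h import *
st,*_=blobs("wrist",.025,show="pics/w4.png")
print(st["eef_pos"],st["tcp_rot"],st["joint_vel"].round(3))
blobs("top",.025,show="pics/t4.png")
blobs("side",.025,show="pics/s4.png")
E
```

```text
wrist [502   9  10  31 138] [506.3  24.5] [0.6732 0.0548 0.025 ]
wrist [531  96  16  33  66] [539.8 112.5] [ 0.6783 -0.0181  0.025 ]
wrist [ 162  126   37   37 1026] [180.3 143.8] [0.4186 0.0991 0.025 ]
wrist [476 157   7  18  70] [479.  165.5] [ 0.6235 -0.0355  0.025 ]
wrist [261 183  35  34 897] [277.9 199. ] [0.4645 0.0201 0.025 ]
[0.46556956 0.01873195 0.11457637] [ 3.13934528e+00 -1.39778666e-03  1.06258573e+00] [-0.012  0.046  0.017  0.04   0.021 -0.029 -0.017]
top [ 264  146   81   64 1344] [301.8 179.9] [0.6246 0.0641 0.025 ]
top [310 172  16  18 226] [317.6 180.4] [0.6225 0.0232 0.025 ]
top [325 216  39  24 526] [343.7 227.4] [ 0.4992 -0.0417  0.025 ]
top [322 252  16  34 294] [329.9 265.3] [ 0.4025 -0.0038  0.025 ]
top [284 254  12  13 119] [289.8 260. ] [0.4176 0.099  0.025 ]
side [204 221  14  10 104] [210.7 225.8] [0.4177 0.0972 0.025 ]
side [326 240  17  15  95] [333.  245.8] [0.6636 0.0308 0.025 ]
side [224 246  16  11 129] [231.6 250.9] [0.4645 0.0179 0.025 ]
```

The spacer has not moved: top, side and wrist all put it at (0.4645, 0.020). The finger tips in w2 project at row 258, which places them about 16 mm behind the reported TCP. So the fingers shut above the spacer. I'll go lower, watching the force.

```bash
python3 -m inch '{"fingers":[0.3,0.3,0.3,0.3,0.3,0.3],"slide":[[0,0,-0.04],[0,0.001,-0.08],[-0.001,0.001,-0.1],[-0.001,0.001,-0.11],[-0.001,0.001,-0.116],[-0.001,0.001,-0.116]],"rot":[[0,0,0],[0,0,0],[0,0,0],[0,0,0],[0,0,0],[0,0,0]]}' 40
python3 -m inch '{"fingers":[0,-0.3,-1,-1,-1,-1],"slide":[[0,0,0],[0,0,0],[0,0,0],[0,0,0],[0,0,0],[0,0,0]],"rot":[[0,0,0],[0,0,0],[0,0,0],[0,0,0],[0,0,0],[0,0,0]]}' 40
```

```text
clock: 4.6
eef_pos: [0.4624, 0.0197, -0.0046]
tcp_rot: [-3.138, 0.001, 1.063]
wrist_force: [0.7, 0.7, -0.2]
gripper_width: 0.0557
clock: 5.2
eef_pos: [0.4624, 0.0197, -0.0045]
tcp_rot: [-3.138, 0.001, 1.063]
wrist_force: [-0.3, 0.9, -0.2]
gripper_width: 0.0001
```

Run:
```python
from h import *
im=ctrl.snapshot("wrist"); a=im[150:,130:430]
s=ctrl.snapshot("side")[150:330,150:330]
a=cv2.resize(a,None,fx=1.5,fy=1.5); s=cv2.resize(s,(400,405),interpolation=cv2.INTER_CUBIC)
cv2.imwrite("pics/w5.png",np.hstack([a[:405],s[:405]])[...,::-1])
```

```text
(no output)
```

View pics/w5.png

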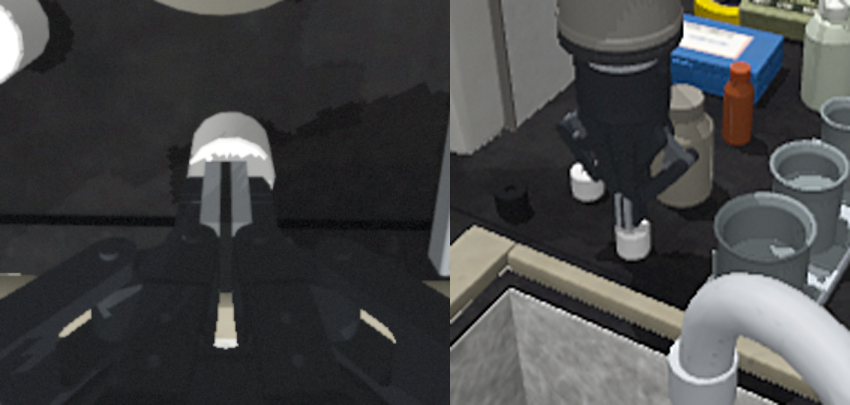

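Both views show the shut tips resting at the spacer's top, centred on its dimple. So the real tips are about 30–33 mm behind the reported TCP. From here on I use tip z ≈ TCP z + 0.032, plus a little more when open. Up, open, and lower again.

```bash
python3 -m inch '{"fingers":[-0.3,0.3,0.3,0.3,0.3,0.3,0.3],"slide":[[0,0,0.03],[0.002,0.0005,0.04],[0.002,0.0005,0.04],[0.002,0.0005,0.02],[0.002,0.0005,0],[0.002,0.0005,-0.014],[0.002,0.0005,-0.014]],"rot":[[0,0,0],[0,0,0],[0,0,0],[0,0,0],[0,0,0],[0,0,0],[0,0,0]]}' 40
python3 -m inch '{"fingers":[0,-0.3,-1,-1,-1,-1],"slide":[[0,0,0],[0,0,0],[0,0,0],[0,0,0],[0,0,0],[0,0,0]],"rot":[[0,0,0],[0,0,0],[0,0,0],[0,0,0],[0,0,0],[0,0,0]]}' 40
```

```text
clock: 6.0
eef_pos: [0.4628, 0.0202, -0.0206]
tcp_rot: [-3.135, 0.003, 1.064]
wrist_force: [-0.1, 0.5, 0.2]
gripper_width: 0.0551
clock: 6.6
eef_pos: [0.4632, 0.0202, -0.02]
tcp_rot: [-3.136, 0.003, 1.063]
wrist_force: [-2.1, 0.2, 8.2]
gripper_width: 0.027
```

Width 27 mm with 8 N upward suggests the pads only caught the top edge. I reopen and go 11 mm lower.

```bash
python3 -m inch '{"fingers":[0.1,0.3,0.3,0.3,0.3],"slide":[[0,0,0.002],[0,0,0],[0.0015,0,-0.006],[0.0015,0,-0.011],[0.0015,0,-0.011]],"rot":[[0,0,0],[0,0,0],[0,0,0],[0,0,0],[0,0,0]]}' 40
python3 -m inch '{"fingers":[0,-0.3,-1,-1,-1],"slide":[[0,0,0],[0,0,0],[0,0,0],[0,0,0],[0,0,0]],"rot":[[0,0,0],[0,0,0],[0,0,0],[0,0,0],[0,0,0]]}' 40
python3 - <<'E'
from h import *
im=ctrl.snapshot("wrist"); a=im[150:,130:430]
s=ctrl.snapshot("side")[150:330,150:330]
a=cv2.resize(a,None,fx=1.5,fy=1.5); s=cv2.resize(s,(400,405),interpolation=cv2.INTER_CUBIC)
cv2.imwrite("pics/w6.png",np.hstack([a[:405],s[:405]])[...,::-1])
E
```

```text
clock: 7.1
eef_pos: [0.4641, 0.0202, -0.0319]
tcp_rot: [-3.135, 0.003, 1.064]
wrist_force: [0.8, 0.1, -0.3]
gripper_width: 0.0557
clock: 7.6
eef_pos: [0.4643, 0.0203, -0.0318]
tcp_rot: [-3.135, 0.003, 1.064]
wrist_force: [-0.2, 0.2, 1.3]
gripper_width: 0.0276
```

View pics/w6.png

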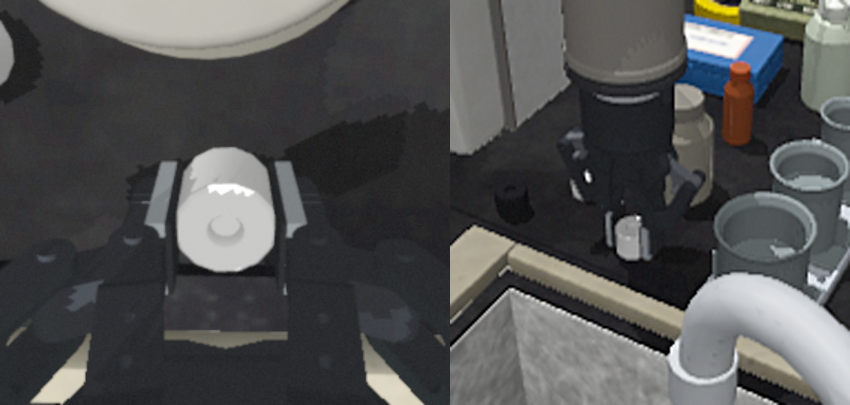

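It is held (30 mm reads as 27.6), with the tips near the worktop, so the tip offset is about 33 mm. The earlier height (TCP −0.021) was right for the tube: tips 12 mm up the spacer. Regrip there, lift, and go to the narrow holder.

```bash
python3 -m inch '{"fingers":[0.0,0.0,0.0,-1,-1,-1,-1,-1],"slide":[[0,0,0],[0,0,0.007],[0,0,0.01],[0,0,0.01],[0,0,0.01],[0,0,0.01],[0,0,0.01],[0,0,0.01]],"rot":[[0,0,0],[0,0,0],[0,0,0],[0,0,0],[0,0,0],[0,0,0],[0,0,0],[0,0,0]]}' 60
python3 -m inch '{"fingers":[-1,-1,-1,-1,-1,-1,-1,-1],"slide":[[0,0,0.04],[0,0,0.08],[0,0,0.12],[0.03,0.01,0.15],[0.07,0.025,0.15],[0.11,0.035,0.15],[0.15,0.05,0.15],[0.15,0.05,0.15]],"rot":[[0,0,0],[0,0,0],[0,0,0],[0,0,0],[0,0,0],[0,0,0],[0,0,0],[0,0,0]]}' 60
python3 - <<'E'
from h import *
st=ctrl.observe();im=ctrl.snapshot("wrist"); cv2.imwrite("pics/w7.png",im[...,::-1])
print(st["eef_pos"],st["tcp_rot"],st["gripper_width"])
K,T=cam("wrist",st)
for n,p in [("nar",(.659,.0993,.086)),("med",(.616,.023,.086)),("wide",(.5745,-.051,.086))]: print(n,proj(K,T,p).round(1))
E
```

```text
clock: 8.5
eef_pos: [0.4647, 0.0202, -0.021]
tcp_rot: [-3.136, 0.003, 1.063]
wrist_force: [-4.8, -0.5, 22.5]
gripper_width: 0.0267
clock: 9.3
eef_pos: [0.6183, 0.0724, 0.1284]
tcp_rot: [-3.136, 0.001, 1.064]
wrist_force: [0.3, 0.0, -0.5]
gripper_width: 0.0267
[0.61830685 0.07236634 0.12839491] [-3.13624853e+00  7.61228225e-04  1.06426939e+00] 0.026710803001773854
nar [313.9 159. ]
med [309.3 273.9]
wide [305.9 362.5]
```

View pics/w7.png

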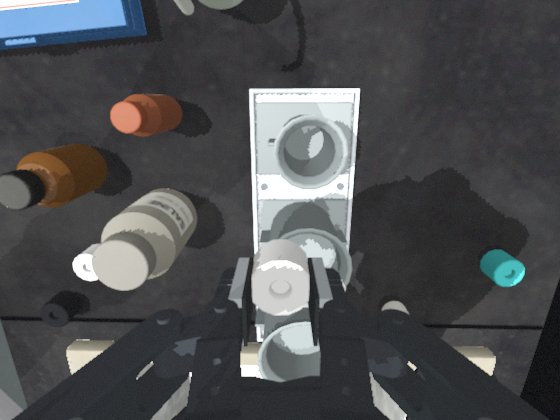

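The spacer is held between the pads. The narrow rim is centred at about (311,151), a few px from the prediction (314,159). I refine from this nearer view.

Run:
```python
from h import *
im=cv2.imread("pics/w7.png");st={"eef_pos":np.array([.61830685,.07236634,.12839491]),"tcp_rot":np.array([-3.13624853,7.6e-4,1.06426939])}
K,T=cam("wrist",st)
for uv in [(311,151),(274,151),(348,151),(311,187),(312,272)]: print(uv,ray(K,T,uv,.086).round(4))
g=cv2.medianBlur(cv2.cvtColor(im,cv2.COLOR_BGR2GRAY),3)[100:205,250:370]
c=cv2.HoughCircles(g,cv2.HOUGH_GRADIENT,1.5,10,param1=100,param2=25,minRadius=24,maxRadius=42)
for q in c[0][:6]: print((q+[250,100,0]).round(1),ray(K,T,q[:2]+[250,100],.086).round(4))
# held spacer top centre: top ellipse
for z in (.165,.175): print(ray(K,T,(281,282),z).round(4))
```

```text
(311, 151) [0.6598 0.105  0.086 ]
(274, 151) [0.6382 0.1169 0.086 ]
(348, 151) [0.6813 0.093  0.086 ]
(311, 187) [0.6484 0.0829 0.086 ]
(312, 272) [0.6185 0.0234 0.086 ]
[316.8 151.8  39.5] [0.6629 0.1027 0.086 ]
[319.8 141.2  39.5] [0.6678 0.1079 0.086 ]
[297.2 139.8  41.1] [0.6552 0.1159 0.086 ]
[312.2 160.8  27.9] [0.6575 0.0988 0.086 ]
[310.8 136.8  27.9] [0.6639 0.1134 0.086 ]
[0.6176 0.0697 0.165 ]
[0.6207 0.0751 0.175 ]
```

```bash
cat >> h.py <<'E'
def comp(name,tb=(130,235,245,375)):
    w=ctrl.snapshot("wrist");t=ctrl.snapshot("top");s=ctrl.snapshot("side")
    w=w[80:380,80:480];y0,y1,x0,x1=tb
    t=cv2.resize(t[y0:y1,x0:x1],(400,int(400*(y1-y0)/(x1-x0))),interpolation=cv2.INTER_CUBIC)[:300]
    s=cv2.resize(s[150:300,200:400],(400,300),interpolation=cv2.INTER_CUBIC)
    o=np.zeros((600,800,3),'uint8');o[:300,:400]=w;o[:t.shape[0],400:]=t;o[300:,:400]=s
    cv2.imwrite(name,o[...,::-1])
E
python3 -m inch '{"fingers":[-1,-1,-1,-1,-1,-1],"slide":[[0.02,0.01,-0.01],[0.0412,0.03,-0.025],[0.0412,0.03,-0.038],[0.0412,0.03,-0.038],[0.0412,0.03,-0.038],[0.0412,0.03,-0.038]],"rot":[[0,0,0],[0,0,0],[0,0,0],[0,0,0],[0,0,0],[0,0,0]]}' 60
python3 - <<'E'
from h import *
comp("pics/c1.png");st=ctrl.observe();print(st["eef_pos"],st["tcp_rot"])
K,T=cam("wrist",st)
for p in [(.659,.099,.086),(.66,.105,.086)]: print(proj(K,T,p)-[80,80])
E
```

```text
clock: 9.95
eef_pos: [0.657, 0.1006, 0.091]
tcp_rot: [-3.136, 0.002, 1.064]
wrist_force: [0.2, -0.3, -0.4]
gripper_width: 0.0264
[0.65725396 0.10094072 0.09100029] [-3.13616023e+00  2.00100710e-03  1.06376511e+00]
[204.12030131 162.43124224]
[200.76017051 153.72916701]
```

View pics/c1.png

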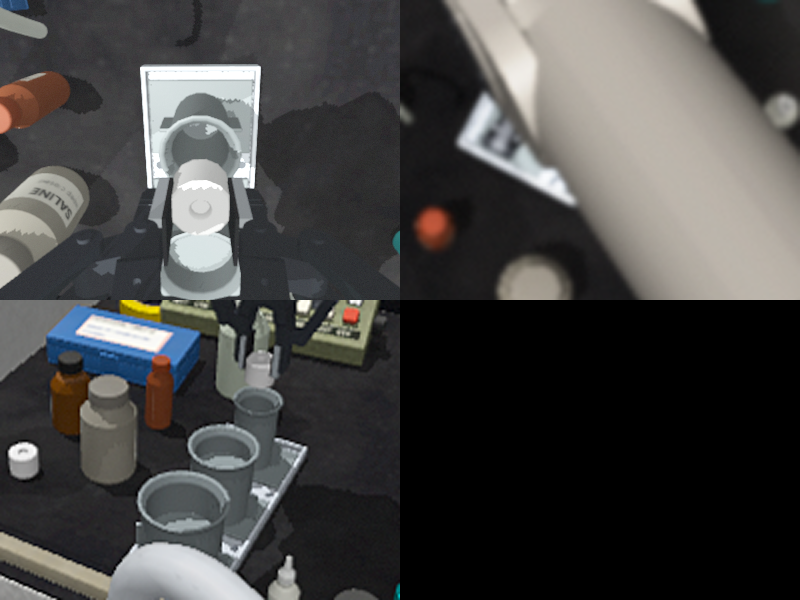

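The wrist crop shows the narrow rim centred at crop (201,155). The side view puts it at full-image (329,201). Averaged over all views, the tube axis is about (0.6595, 0.102) ± 3 mm, and the flare allows ±6.8 mm. I lower carefully.

```bash
python3 -m inch '{"fingers":[-1,-1,-1,-1,-1,-1],"slide":[[0.0022,0.001,-0.01],[0.0022,0.001,-0.02],[0.0022,0.001,-0.027],[0.0022,0.001,-0.032],[0.0022,0.001,-0.036],[0.0022,0.001,-0.036]],"rot":[[0,0,0],[0,0,0],[0,0,0],[0,0,0],[0,0,0],[0,0,0]]}' 60
```

```text
clock: 10.7
eef_pos: [0.6592, 0.1022, 0.0544]
tcp_rot: [-3.135, 0.002, 1.064]
wrist_force: [0.1, 0.8, -1.5]
gripper_width: 0.0268
```

No contact force with the spacer's foot already in the bore entry. Release gently, then lift and look.

```bash
python3 -m inch '{"fingers":[-0.1,0.1,0.1,0.1,0.1,0.1,0.1],"slide":[[0,0,0],[0,0,0],[0,0,0],[0,0,0.0],[0,0,0.03],[-0.02,-0.035,0.07],[-0.04,-0.07,0.1]],"rot":[[0,0,0],[0,0,0],[0,0,0],[0,0,0],[0,0,0],[0,0,0],[0,0,0]]}' 60
python3 - <<'E'
from h import *
st=ctrl.observe();im=ctrl.snapshot("wrist"); s=ctrl.snapshot("side")
K,T=cam("wrist",st);c=proj(K,T,(.6595,.102,.08)).astype(int);print(c,st["eef_pos"])
a=cv2.resize(im[max(c[1]-65,0):c[1]+65,max(c[0]-65,0):c[0]+65],(390,390),interpolation=cv2.INTER_CUBIC)
b=cv2.resize(s[165:265,280:380],(390,390),interpolation=cv2.INTER_CUBIC)
cv2.imwrite("pics/c2.png",np.hstack([a,b])[...,::-1]);cv2.imwrite("pics/c2w.png",im[...,::-1])
E
```

```text
clock: 11.4
eef_pos: [0.6217, 0.0378, 0.1513]
tcp_rot: [-3.135, 0.001, 1.067]
wrist_force: [0.3, -1.0, 0.6]
gripper_width: 0.0472
[283 108] [0.62168506 0.03779581 0.15133134]
```

View pics/c2.png

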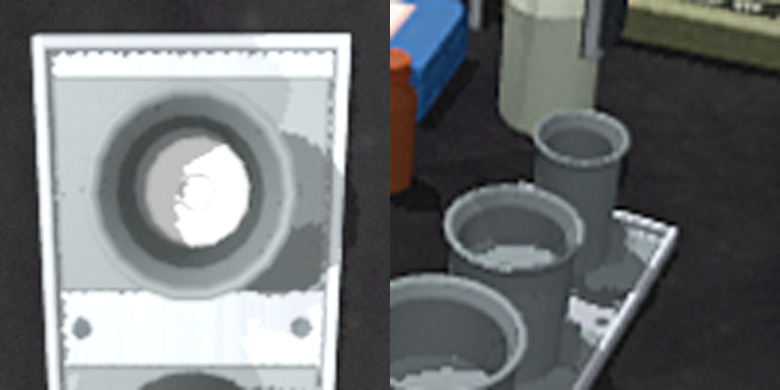

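The spacer lies flat at the bottom of the narrow tube, with the rim centred at crop (197,195), which confirms the axis. Now spacer B.

```bash
python3 - <<'E'
from h import *
K,T=cam("wrist",{"eef_pos":np.array([.62168506,.03779581,.15133134]),"tcp_rot":np.array([-3.135,.001,1.067])})
print(ray(K,T,(283.7,108),.086))
E
python3 -m inch '{"fingers":[0.3,0.3,0.3,0.3,0.3,0.3,0.3,0.3],"slide":[[-0.04,0.01,0],[-0.09,0.02,0],[-0.13,0.035,0],[-0.17,0.05,0],[-0.204,0.061,0],[-0.204,0.061,0],[-0.204,0.061,-0.03],[-0.204,0.061,-0.03]],"rot":[[0,0,0],[0,0,0],[0,0,0],[0,0,0],[0,0,0],[0,0,0],[0,0,0],[0,0,0]]}' 60
python3 - <<'E'
from h import *
st,*_=blobs("wrist",.025,show="pics/w8.png",amin=150)
print(st["eef_pos"],st["qpos"].round(2))
blobs("top",.025,amin=90,amax=140)
E
```

```text
[0.65997939 0.10273943 0.086     ]
clock: 12.3
eef_pos: [0.4171, 0.0924, 0.1224]
tcp_rot: [-3.139, 0.004, 1.059]
wrist_force: [0.1, -0.1, 0.7]
gripper_width: 0.0553
wrist [481  53  17  25 194] [488.6  68.5] [0.6075 0.1038 0.025 ]
wrist [ 374  119   40   62 1408] [391.6 150.6] [0.5177 0.082  0.025 ]
wrist [ 464  150   82   58 1415] [499.3 189.5] [0.5858 0.0052 0.025 ]
wrist [261 173  34  33 893] [277.3 189. ] [0.4182 0.0997 0.025 ]
wrist [ 389  306  117   27 1199] [439.1 313.8] [ 0.4952 -0.0914  0.025 ]
[0.41712622 0.09243507 0.12242599] [ 0.21  0.17 -0.63  2.18  0.13  0.84 -1.01]
top [282 161  12  10 101] [287.3 165.6] [0.6628 0.1014 0.025 ]
```

```bash
python3 -m inch '{"fingers":[0.3,0.3,0.3,0.3,0.3,0.3,0.3],"slide":[[0.001,0.007,-0.02],[0.001,0.007,-0.06],[0.001,0.007,-0.1],[0.001,0.007,-0.12],[0.001,0.007,-0.135],[0.001,0.007,-0.143],[0.001,0.007,-0.143]],"rot":[[0,0,0],[0,0,0],[0,0,0],[0,0,0],[0,0,0],[0,0,0],[0,0,0]]}' 60
```

```text
clock: 13.1
eef_pos: [0.4196, 0.1, -0.0187]
tcp_rot: [-3.139, 0.003, 1.059]
wrist_force: [0.3, 0.2, 0.2]
gripper_width: 0.0554
```

```bash
python3 -m inch '{"fingers":[0,-0.3,-1,-1,-1,-1,-1],"slide":[[-0.001,0,-0.002],[-0.001,-0.0005,-0.002],[-0.001,-0.0005,-0.002],[-0.001,-0.0005,-0.002],[-0.001,-0.0005,-0.002],[-0.001,-0.0005,-0.002],[-0.001,-0.0005,-0.002]],"rot":[[0,0,0],[0,0,0],[0,0,0],[0,0,0],[0,0,0],[0,0,0],[0,0,0]]}' 60
python3 -m inch '{"fingers":[-1,-1,-1,-1,-1,-1,-1,-1,-1,-1,-1],"slide":[[0,0,0.04],[0,0,0.08],[0,0,0.12],[0,0,0.15],[0.05,0,0.17],[0.1,0,0.17],[0.15,0,0.16],[0.2,0.001,0.14],[0.24,0.002,0.12],[0.241,0.003,0.11],[0.241,0.003,0.11]],"rot":[[0,0,0],[0,0,0],[0,0,0],[0,0,0],[0,0,0],[0,0,0],[0,0,0],[0,0,0],[0,0,0],[0,0,0],[0,0,0]]}' 60
python3 - <<'E'
from h import *
st,im,*_=blobs("wrist",.115,show="pics/w9.png",amin=150)
print(st["eef_pos"])
E
```

```text
clock: 13.8
eef_pos: [0.4192, 0.0995, -0.0197]
tcp_rot: [-3.141, 0.002, 1.059]
wrist_force: [-3.0, -1.0, 11.7]
gripper_width: 0.026
clock: 14.9
eef_pos: [0.6595, 0.1025, 0.0883]
tcp_rot: [-3.138, 0.004, 1.059]
wrist_force: [-1.0, -0.8, 0.2]
gripper_width: 0.0262
wrist [  0   2  22  67 595] [ 7.1 40.9] [0.6134 0.2482 0.115 ]
wrist [  0  64  52  47 555] [16.6 87.3] [0.6039 0.2331 0.115 ]
wrist [261 209  39  24 678] [279.6 219.6] [0.6723 0.1253 0.115 ]
wrist [ 83 259  45  27 417] [105.4 271.3] [0.5796 0.1444 0.115 ]
wrist [  54  297   60   33 1094] [ 81.3 309.6] [0.5531 0.1323 0.115 ]
wrist [ 250  317   62   40 1895] [281.2 335.3] [0.6392 0.0648 0.115 ]
wrist [  37  339   57   46 1687] [ 61.4 358.8] [0.5208 0.112  0.115 ]
wrist [295 347  25  31 200] [312.7 367.4] [0.644  0.0361 0.115 ]
wrist [377 391  18  21 202] [384.1 400.5] [ 0.6699 -0.0074  0.115 ]
[0.65951793 0.10245486 0.08834645]
```

```bash
python3 -m inch '{"fingers":[-1,-1,-1,-1,-1,-1],"slide":[[0.0005,0,-0.01],[0.0005,0,-0.018],[0.0005,0,-0.026],[0.0005,0,-0.031],[0.0005,0,-0.034],[0.0005,0,-0.034]],"rot":[[0,0,0],[0,0,0],[0,0,0],[0,0,0],[0,0,0],[0,0,0]]}' 60
```

```text
clock: 15.55
eef_pos: [0.6595, 0.1027, 0.0555]
tcp_rot: [-3.139, 0.003, 1.059]
wrist_force: [-0.6, 0.6, -1.2]
gripper_width: 0.0259
```

```bash
python3 -m inch '{"fingers":[-0.1,0.1,0.1,0.1,0.1,0.3,0.6,1,1,1],"slide":[[0,0,0],[0,0,0],[0,0,0],[0,0,0],[0,0,0.03],[-0.02,-0.005,0.08],[-0.05,-0.01,0.11],[-0.1,-0.01,0.12],[-0.15,-0.005,0.12],[-0.151,-0.001,0.12]],"rot":[[0,0,0],[0,0,0],[0,0,0],[0,0,0],[0,0,0],[0,0,0],[0,0,0],[0,0,0],[0,0,0],[0,0,0]]}' 60
python3 - <<'E'
from h import *
st=ctrl.observe();im=ctrl.snapshot("wrist");t=ctrl.snapshot("top")
cv2.imwrite("pics/w10.png",im[...,::-1]);K,T=cam("wrist",st);print(st["eef_pos"],st["tcp_rot"])
for n,p in [("largecap",(.508,.1015,.105)),("large base",(.508,.1015,0)),("nar",(.66,.1027,.086)),("med",(.6165,.024,.086)),("medb",(.467,.17,.09)),("small",(.56,.178,.085))]: print(n,proj(K,T,p).round(1))
E
```

```text
clock: 16.55
eef_pos: [0.5034, 0.1013, 0.1759]
tcp_rot: [-3.139, 0.006, 1.061]
wrist_force: [-0.4, -0.4, -0.7]
gripper_width: 0.0858
[0.5034144  0.10128945 0.1758537 ] [-3.13914812  0.00638175  1.06058649]
largecap [285.2 203.2]
large base [284.  173.3]
nar [456.  103.2]
med [438.1 212.5]
medb [198.6 150.1]
small [296.   79.9]
```

View pics/w10.png

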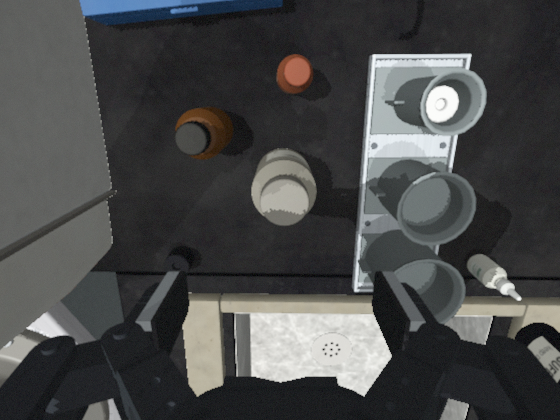

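The second spacer shows high in the narrow tube at (442,103). Caps: large (285,200), medium (193,140), small (296,70). Rims: medium (436,207), narrow (452,103), wide (426,290). I convert these.

Run:
```python
from h import *
im=cv2.imread("pics/w10.png")
K,T=cam("wrist",{"eef_pos":np.array([.5034144,.10128945,.1758537]),"tcp_rot":np.array([-3.13914812,.00638175,1.06058649])})
for n,uv,z in [("large",(285,200),.105),("medb",(193,140),.09),("small",(296,70),.085),("nar",(452,103),.086),("medh",(436,207),.086),("wide",(426,290),.086)]: print(n,ray(K,T,uv,z).round(4))
g=cv2.medianBlur(cv2.cvtColor(im,cv2.COLOR_BGR2GRAY),3)
def ho(x0,y0,x1,y1,a,b,z):
    c=cv2.HoughCircles(g[y0:y1,x0:x1],cv2.HOUGH_GRADIENT,1.5,8,param1=80,param2=18,minRadius=a,maxRadius=b)
    for q in ([] if c is None else c[0][:3]): print(q.round(1)+[x0,y0,0],ray(K,T,q[:2]+[x0,y0],z).round(4))
print("L");ho(245,140,330,235,20,28,.105)
print("M");ho(165,110,240,170,12,20,.09)
print("S");ho(270,45,325,100,10,16,.085)
print("HM");ho(390,160,485,250,32,42,.086)
```

```text
large [0.5092 0.1039 0.105 ]
medb [0.4676 0.1788 0.09  ]
small [0.5633 0.1841 0.085 ]
nar [0.6573 0.1043 0.086 ]
medh [0.6166 0.0296 0.086 ]
wide [ 0.5793 -0.0443  0.086 ]
L
[283.20000076 199.20000076  25.39999962] [0.5083 0.1051 0.105 ]
[281.79999924 175.20000076  27.        ] [0.5167 0.1227 0.105 ]
[278.79999924 188.79999924  27.        ] [0.5094 0.1144 0.105 ]
M
[191.20000076 137.79999924  15.80000019] [0.4674 0.1809 0.09  ]
[194.20000076 130.20000076  14.        ] [0.4727 0.1846 0.09  ]
S
[296.20000076  69.79999924  15.10000038] [0.5636 0.1842 0.085 ]
[291.79999924  78.79999924  15.10000038] [0.5576 0.1803 0.085 ]
HM
[440.20000076 207.20000076  32.90000153] [0.6197 0.0276 0.086 ]
[434.20000076 201.20000076  41.20000076] [0.6172 0.0353 0.086 ]
[431.20000076 210.20000076  32.90000153] [0.612  0.0288 0.086 ]
```

```bash
python3 -m inch '{"fingers":[1,1,1,1,1,1,1],"slide":[[0.0045,0.0015,-0.02],[0.0045,0.0015,-0.06],[0.0045,0.0015,-0.1],[0.0045,0.0015,-0.13],[0.0045,0.0015,-0.15],[0.0045,0.0015,-0.162],[0.0045,0.0015,-0.162]],"rot":[[0,0,0],[0,0,0],[0,0,0],[0,0,0],[0,0,0],[0,0,0],[0,0,0]]}' 50
python3 -m inch '{"fingers":[0.6,0.4,0.2,0.1,-0.1,-0.5,-0.5],"slide":[[0,0,0],[0,0,0],[0,0,0],[0,0,0],[0,0,0],[0,0,0],[0,0,0]],"rot":[[0,0,0],[0,0,0],[0,0,0],[0,0,0],[0,0,0],[0,0,0],[0,0,0]]}' 50
```

```text
clock: 17.35
eef_pos: [0.5125, 0.1033, 0.0129]
tcp_rot: [-3.138, 0.004, 1.06]
wrist_force: [-0.2, 0.6, -1.1]
gripper_width: 0.085
clock: 18.05
eef_pos: [0.5132, 0.1035, 0.0142]
tcp_rot: [-3.14, 0.003, 1.06]
wrist_force: [-2.6, 0.4, 7.3]
gripper_width: 0.0562
```

Gripped (56 mm for the 58 mm body). Lift and carry it over the wide holder.

```bash
python3 -m inch '{"fingers":[-0.5,-0.5,-0.5,-0.5,-0.5,-0.5,-0.5,-0.5,-0.5,-0.5],"slide":[[0,0,0.03],[0,0,0.07],[0,0,0.1],[0.01,-0.03,0.12],[0.03,-0.07,0.12],[0.05,-0.11,0.12],[0.06,-0.14,0.12],[0.06,-0.152,0.11],[0.06,-0.152,0.1],[0.06,-0.152,0.1]],"rot":[[0,0,0],[0,0,0],[0,0,0],[0,0,0],[0,0,0],[0,0,0],[0,0,0],[0,0,0],[0,0,0],[0,0,0]]}' 50
python3 - <<'E'
from h import *
st=ctrl.observe();w=ctrl.snapshot("wrist");s=ctrl.snapshot("side")
K,T=cam("wrist",st);print(st["eef_pos"],st["tcp_rot"],st["gripper_width"],st["wrist_force"])
zb=st["eef_pos"][2]-.0142
cv2.imwrite("pics/w11.png",w[...,::-1]);cv2.imwrite("pics/s11.png",s[...,::-1])
print("wide",proj(K,T,(.5725,-.0505,.086)),"cap",proj(K,T,(st["eef_pos"][0]-.0015,st["eef_pos"][1]-.0026,zb+.105)))
a=w[100:400,130:530];b=cv2.resize(s[130:280,200:400],(400,300),interpolation=cv2.INTER_CUBIC)
cv2.imwrite("pics/c3.png",np.hstack([a,b])[...,::-1])
E
```

```text
clock: 19.05
eef_pos: [0.572, -0.0475, 0.1131]
tcp_rot: [-3.138, 0.004, 1.06]
wrist_force: [-1.3, -0.7, -0.9]
gripper_width: 0.0562
[ 0.57202752 -0.04753884  0.11308065] [-3.13810757  0.00382115  1.06033397] 0.05617538229946171 [-1.28513196 -0.67364452 -0.8705552 ]
wide [282.93519385 230.47100522] cap [278.74324743 372.36055036]
```

View pics/c3.png

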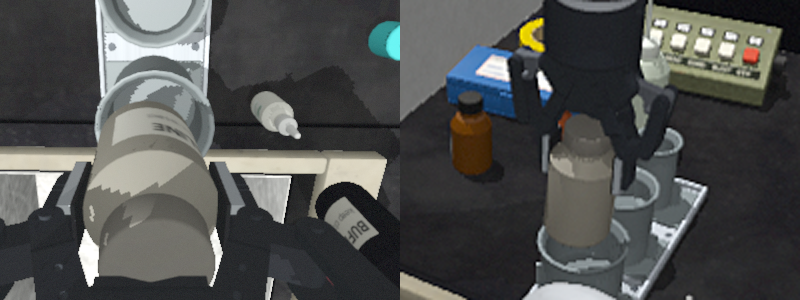

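The bottle hangs upright over the wide holder. The rim's centre in the wrist view is about (285,227), against a predicted (283,230). In the side view, bottle and rim are aligned within about 1 px. Lower it.

```bash
python3 -m inch '{"fingers":[-0.5,-0.5,-0.5,-0.5,-0.5,-0.5,-0.5,-0.5],"slide":[[0.003,-0.0005,-0.01],[0.003,-0.0005,-0.018],[0.003,-0.0005,-0.026],[0.003,-0.0005,-0.034],[0.003,-0.0005,-0.042],[0.003,-0.0005,-0.049],[0.003,-0.0005,-0.054],[0.003,-0.0005,-0.054]],"rot":[[0,0,0],[0,0,0],[0,0,0],[0,0,0],[0,0,0],[0,0,0],[0,0,0],[0,0,0]]}' 50
```

```text
clock: 19.95
eef_pos: [0.5755, -0.0473, 0.0595]
tcp_rot: [-3.139, 0.003, 1.062]
wrist_force: [0.4, -0.5, -0.3]
gripper_width: 0.0565
```

```bash
python3 -m inch '{"fingers":[0.4,0.5,0.7,0.8,0.8,0.8,0.8,0.8,0.8,0.8],"slide":[[0,0,0],[0,0,0],[0,0,0],[0,0,0.0],[0,0,0.03],[0,0,0.07],[0,0,0.11],[0,0.01,0.12],[0,0.05,0.12],[-0.03,0.1,0.12]],"rot":[[0,0,0],[0,0,0],[0,0,0],[0,0,0],[0,0,0],[0,0,0],[0,0,0],[0,0,0],[0,0,0],[0,0,0]]}' 50
python3 -m inch '{"fingers":[0.6,0.6,0.6,0.6,0.6,0.6],"slide":[[-0.02,0.04,0],[-0.05,0.08,0],[-0.08,0.12,0],[-0.08,0.12,0],[-0.08,0.12,0],[-0.08,0.12,0]],"rot":[[0,0,0],[0,0,0],[0,0,0],[0,0,0],[0,0,0],[0,0,0]]}' 50
python3 - <<'E'
from h import *
st=ctrl.observe();w=ctrl.snapshot("wrist");s=ctrl.snapshot("side")
K,T=cam("wrist",st);print(st["eef_pos"],st["tcp_rot"],st["qpos"].round(2))
cv2.imwrite("pics/w12.png",w[...,::-1])
g=cv2.cvtColor(w,cv2.COLOR_RGB2GRAY)
for n,p in [("medcap",(.467,.177,.09)),("smallcap",(.561,.181,.085)),("medh",(.616,.026,.086))]: print(n,proj(K,T,p).round(1))
b=cv2.resize(s[130:330,180:380],(400,400),interpolation=cv2.INTER_CUBIC)
cv2.imwrite("pics/c4.png",np.hstack([w[:400,100:500],b])[...,::-1])
E
```

```text
clock: 20.95
eef_pos: [0.5514, 0.0461, 0.1799]
tcp_rot: [-3.14, 0.002, 1.059]
wrist_force: [0.8, 1.9, 0.4]
gripper_width: 0.0769
clock: 21.55
eef_pos: [0.4719, 0.1654, 0.1798]
tcp_rot: [-3.14, 0.002, 1.058]
wrist_force: [-0.2, -0.8, 0.1]
gripper_width: 0.0683
[0.47185977 0.16542844 0.17978701] [-3.14010823e+00  1.88550990e-03  1.05790304e+00] [ 0.16  0.23 -0.7   1.98  0.17  1.   -1.14]
medcap [268.5 190.7]
smallcap [366.6 130. ]
medh [492.3 251.1]
```

View pics/c4.png

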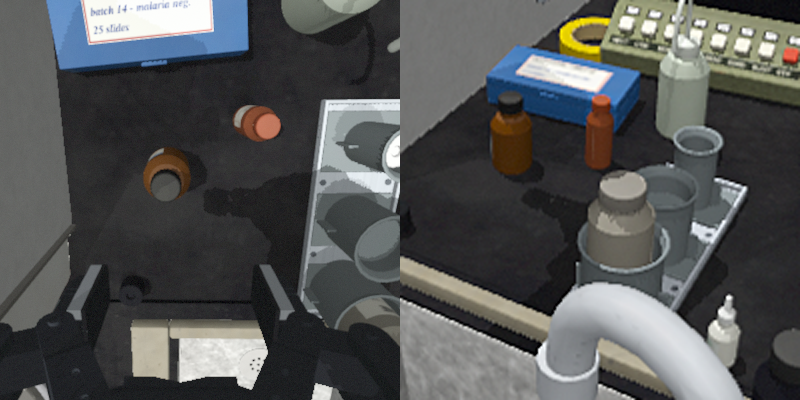

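The fat bottle stands seated in the wide holder. The medium cap is at (266,184) and the small cap at (365,125), both about 3–4 mm farther +y than predicted. I go down on the medium bottle at about (0.4675, 0.179).

```bash
python3 -m inch '{"fingers":[0.7,0.7,0.7,0.7,0.7,0.7,0.7,0.7],"slide":[[-0.0045,0.0135,-0.02],[-0.0045,0.0135,-0.06],[-0.0045,0.0135,-0.1],[-0.0045,0.0135,-0.13],[-0.0045,0.0135,-0.155],[-0.0045,0.0135,-0.172],[-0.0045,0.0135,-0.18],[-0.0045,0.0135,-0.18]],"rot":[[0,0,0],[0,0,0],[0,0,0],[0,0,0],[0,0,0],[0,0,0],[0,0,0],[0,0,0]]}' 50
```

```text
clock: 22.45
eef_pos: [0.4672, 0.1781, -0.0012]
tcp_rot: [-3.138, 0.003, 1.056]
wrist_force: [0.5, -1.2, -0.3]
gripper_width: 0.0728
```

```bash
python3 -m inch '{"fingers":[0.4,0.2,0,-0.2,-0.4,-0.6,-0.6],"slide":[[0,0,0],[0,0,0],[0,0,0],[0,0,0],[0,0,0],[0,0,0],[0,0,0]],"rot":[[0,0,0],[0,0,0],[0,0,0],[0,0,0],[0,0,0],[0,0,0],[0,0,0]]}' 50
python3 -m inch '{"fingers":[-0.6,-0.6,-0.6,-0.6,-0.6,-0.6,-0.6,-0.6,-0.6,-0.6],"slide":[[0,0,0.03],[0,0,0.07],[0,0,0.11],[0.02,-0.02,0.14],[0.06,-0.06,0.14],[0.1,-0.1,0.14],[0.14,-0.14,0.14],[0.149,-0.152,0.13],[0.149,-0.152,0.12],[0.149,-0.152,0.12]],"rot":[[0,0,0],[0,0,0],[0,0,0],[0,0,0],[0,0,0],[0,0,0],[0,0,0],[0,0,0],[0,0,0],[0,0,0]]}' 50
python3 - <<'E'
from h import *
st=ctrl.observe();w=ctrl.snapshot("wrist");s=ctrl.snapshot("side")
K,T=cam("wrist",st);print(st["eef_pos"],st["tcp_rot"])
cv2.imwrite("pics/w13.png",w[...,::-1]);cv2.imwrite("pics/s13.png",s[...,::-1])
hs=cv2.cvtColor(w,cv2.COLOR_RGB2HSV)
# amber body in wrist and side; silhouette columns
for nm,im,r in(("wrist",w,(150,420,150,430)),("side",s,(150,260,270,360))):
    h=cv2.cvtColor(im,cv2.COLOR_RGB2HSV);m=((h[...,0]<18)&(h[...,1]>130)&(h[...,2]>40)).astype('uint8')
    y0,y1,x0,x1=r;m=m[y0:y1,x0:x1];N,l,q,c=cv2.connectedComponentsWithStats(m)
    for i in range(1,N):
        if q[i,4]>60: print(nm,q[i]+[x0,y0,0,0,0])
print("medh",proj(K,T,(.616,.026,.086)),proj(*cam("side"),(.616,.026,.086)))
E
```

```text
clock: 23.15
eef_pos: [0.4679, 0.1783, -0.0001]
tcp_rot: [-3.14, 0.002, 1.056]
wrist_force: [-2.9, -0.4, 10.1]
gripper_width: 0.0431
clock: 24.15
eef_pos: [0.6162, 0.0255, 0.1188]
tcp_rot: [-3.138, 0.003, 1.055]
wrist_force: [-0.7, 0.2, -0.7]
gripper_width: 0.0432
[0.61621057 0.02548324 0.1188381 ] [-3.13801610e+00  2.84586030e-03  1.05459232e+00]
wrist [ 230  210  101  116 6016]
side [301 175  25  39 773]
side [272 178  15  37 422]
medh [279.56235918 223.60466586] [311.23596343 222.92803901]
```

Held (43 mm for the 45 mm body). The side mask shows the bottle at columns 301–325, centred 313, over the rim at about 311. Lower into the medium holder.

```bash
python3 -m inch '{"fingers":[-0.6,-0.6,-0.6,-0.6,-0.6,-0.6,-0.6,-0.6],"slide":[[0.0003,0.0005,-0.015],[0.0003,0.0005,-0.025],[0.0003,0.0005,-0.033],[0.0003,0.0005,-0.041],[0.0003,0.0005,-0.048],[0.0003,0.0005,-0.055],[0.0003,0.0005,-0.06],[0.0003,0.0005,-0.06]],"rot":[[0,0,0],[0,0,0],[0,0,0],[0,0,0],[0,0,0],[0,0,0],[0,0,0],[0,0,0]]}' 50
```

```text
clock: 25.05
eef_pos: [0.6163, 0.0277, 0.0597]
tcp_rot: [-3.139, 0.002, 1.057]
wrist_force: [-0.6, -0.2, -1.1]
gripper_width: 0.0428
```

```bash
python3 -m inch '{"fingers":[0.2,0.3,0.4,0.5,0.5,0.5,0.5,0.5,0.5,0.5,0.5,0.5],"slide":[[0,0,0],[0,0,0],[0,0,0],[0,0,0.0],[0,0,0.04],[0,0,0.08],[0,0,0.12],[-0.01,0.04,0.12],[-0.02,0.08,0.12],[-0.05,0.12,0.12],[-0.054,0.143,0.12],[-0.054,0.143,0.12]],"rot":[[0,0,0],[0,0,0],[0,0,0],[0,0,0],[0,0,0],[0,0,0],[0,0,0],[0,0,0],[0,0,0],[0,0,0],[0,0,0],[0,0,0]]}' 50
python3 - <<'E'
from h import *
st=ctrl.observe();w=ctrl.snapshot("wrist");s=ctrl.snapshot("side")
K,T=cam("wrist",st);print(st["eef_pos"],st["tcp_rot"],st["wrist_force"])
print(proj(K,T,(.562,.1825,.085)))
cv2.imwrite("pics/w14.png",w[...,::-1])
h=cv2.cvtColor(w,cv2.COLOR_RGB2HSV);m=((h[...,0]<14)&(h[...,1]>110)&(h[...,2]>60)).astype('uint8')
N,l,q,c=cv2.connectedComponentsWithStats(m)
for i in range(1,N):
    if q[i,4]>200: print(q[i],c[i].round(1))
b=cv2.resize(s[150:300,220:420],(400,300),interpolation=cv2.INTER_CUBIC)
cv2.imwrite("pics/c5.png",np.hstack([w[80:380,130:530],b])[...,::-1])
E
```

```text
clock: 26.25
eef_pos: [0.561, 0.1748, 0.1804]
tcp_rot: [-3.139, 0.001, 1.063]
wrist_force: [0.2, -0.7, 0.1]
gripper_width: 0.0639
[0.56096505 0.17479008 0.18037263] [-3.13877132e+00  7.52715218e-04  1.06256750e+00] [ 0.22372581 -0.72719076  0.11963244]
[277.07966342 189.56133922]
[262 157  32  43 944] [278.1 179.6]
[409 293  31  27 228] [424.7 308.2]
```

View pics/c5.png

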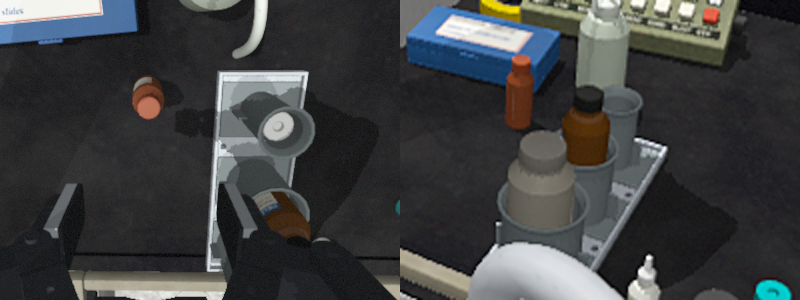

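The medium bottle is seated too. The small cap is at full-image (279,186), so its axis is about (0.5635, 0.184). At the low grasp the wrist camera would come near the wash bottle, so I first turn the tool +0.5 rad to swing it away.

```bash
python3 -m inch '{"fingers":[0.4,0.4,0.4,0.4,0.4,0.4,0.4],"slide":[[0.001,0.004,0],[0.002,0.008,0],[0.002,0.008,0],[0.002,0.008,-0.02],[0.002,0.008,-0.05],[0.002,0.008,-0.05],[0.002,0.008,-0.05]],"rot":[[0,0,0.1],[0,0,0.22],[0,0,0.35],[0,0,0.45],[0,0,0.5],[0,0,0.5],[0,0,0.5]]}' 50
python3 - <<'E'
from h import *
st=ctrl.observe();w=ctrl.snapshot("wrist");K,T=cam("wrist",st);print(st["eef_pos"],st["tcp_rot"],st["qpos"].round(2))
cv2.imwrite("pics/w15.png",w[...,::-1])
h=cv2.cvtColor(w,cv2.COLOR_RGB2HSV);m=((h[...,0]<14)&(h[...,1]>90)&(h[...,2]>60)).astype('uint8')
N,l,q,c=cv2.connectedComponentsWithStats(m)
for i in range(1,N):
    if q[i,4]>200: print(q[i],c[i].round(1))
# cap = brighter, less saturated part
m2=((h[...,0]<14)&(h[...,1]>70)&(h[...,2]>175)).astype('uint8');N,l,q,c=cv2.connectedComponentsWithStats(m2)
for i in range(1,N):
    if q[i,4]>80: print("cap",q[i],c[i].round(1),ray(K,T,c[i],.085).round(4))
print(proj(K,T,(.5635,.184,.085)))
E
```

```text
clock: 27.05
eef_pos: [0.5647, 0.1777, 0.13]
tcp_rot: [-3.138, 0.003, 1.555]
wrist_force: [-0.5, 0.2, 1.6]
gripper_width: 0.06
[0.5646779  0.17772424 0.12998309] [-3.13807262e+00  2.50155196e-03  1.55486639e+00] [ 0.17  0.46 -0.74  1.82  0.37  1.   -0.75]
[ 260  178   38   46 1350] [278.3 199.9]
cap [189  40  89  41 101] [233.2  60.1] [0.5369 0.2825 0.085 ]
[278.91935885 209.73338156]
```

The bottle's mask ends at row 223, so the cap centre is about row 208 (predicted 210). The position is confirmed. Descend and grip.

```bash
python3 -m inch '{"fingers":[0.4,0.4,0.4,0.4,0.4,0.4,0.4],"slide":[[-0.001,0.006,-0.02],[-0.001,0.006,-0.05],[-0.001,0.006,-0.08],[-0.001,0.006,-0.105],[-0.001,0.006,-0.122],[-0.001,0.006,-0.132],[-0.001,0.006,-0.132]],"rot":[[0,0,0],[0,0,0],[0,0,0],[0,0,0],[0,0,0],[0,0,0],[0,0,0]]}' 40
python3 -m inch '{"fingers":[0.2,0,-0.2,-0.4,-0.6,-0.8,-0.8],"slide":[[0,0,0],[0,0,0],[0,0,0],[0,0,0],[0,0,0],[0,0,0],[0,0,0]],"rot":[[0,0,0],[0,0,0],[0,0,0],[0,0,0],[0,0,0],[0,0,0],[0,0,0]]}' 40
```

```text
clock: 27.8
eef_pos: [0.5642, 0.1842, -0.0014]
tcp_rot: [-3.139, 0.002, 1.555]
wrist_force: [-0.0, -0.1, 0.0]
gripper_width: 0.0598
clock: 28.5
eef_pos: [0.5646, 0.1844, -0.0007]
tcp_rot: [-3.14, 0.002, 1.555]
wrist_force: [-2.2, -0.3, 7.7]
gripper_width: 0.0287
```

```bash
python3 -m inch '{"fingers":[-0.8,-0.8,-0.8,-0.8,-0.8,-0.8,-0.8,-0.8,-0.8,-0.8],"slide":[[0,0,0.03],[0,0,0.07],[0,0,0.11],[0.02,-0.02,0.14],[0.05,-0.04,0.14],[0.08,-0.07,0.14],[0.095,-0.082,0.13],[0.095,-0.082,0.11],[0.095,-0.082,0.105],[0.095,-0.082,0.105]],"rot":[[0,0,0],[0,0,0],[0,0,0],[0,0,0],[0,0,0],[0,0,0],[0,0,0],[0,0,0],[0,0,0],[0,0,0]]}' 40
python3 - <<'E'
from h import *
st=ctrl.observe();w=ctrl.snapshot("wrist");s=ctrl.snapshot("side");K,T=cam("wrist",st);print(st["eef_pos"],st["tcp_rot"])
cv2.imwrite("pics/w16.png",w[...,::-1]);cv2.imwrite("pics/s16.png",s[...,::-1])
for nm,im in(("wrist",w),("side",s)):
    h=cv2.cvtColor(im,cv2.COLOR_RGB2HSV);m=((h[...,0]<14)&(h[...,1]>110)&(h[...,2]>50)).astype('uint8')
    N,l,q,c=cv2.connectedComponentsWithStats(m)
    for i in range(1,N):
        if q[i,4]>100: print(nm,q[i],c[i].round(1))
e=st["eef_pos"]
print("bottle should be, side:",proj(*cam("side"),(e[0],e[1],e[2]+.03)),"bottom",proj(*cam("side"),(e[0],e[1],e[2])))
E
```

```text
clock: 29.5
eef_pos: [0.6585, 0.103, 0.1035]
tcp_rot: [-3.138, 0.002, 1.556]
wrist_force: [-0.8, -0.1, -0.1]
gripper_width: 0.0286
[0.65851168 0.1029614  0.10354951] [-3.13816177e+00  2.03992028e-03  1.55575373e+00]
wrist [ 246  225   69  149 6786] [281.3 311.8]
side [322 153  19  43 541] [331.6 175. ]
bottle should be, side: [330.60524852 179.71859841] bottom [329.25861183 192.42341761]
```

The mask agrees: bottle centred at side column 331.6, expected 330.6. Lower onto the spacers.

```bash
python3 -m inch '{"fingers":[-0.8,-0.8,-0.8,-0.8,-0.8,-0.8,-0.8],"slide":[[0.001,-0.0005,-0.008],[0.001,-0.0005,-0.016],[0.001,-0.0005,-0.024],[0.001,-0.0005,-0.031],[0.001,-0.0005,-0.037],[0.001,-0.0005,-0.04],[0.001,-0.0005,-0.04]],"rot":[[0,0,0],[0,0,0],[0,0,0],[0,0,0],[0,0,0],[0,0,0],[0,0,0]]}' 40
```

```text
clock: 30.3
eef_pos: [0.6602, 0.1028, 0.0645]
tcp_rot: [-3.14, 0.002, 1.556]
wrist_force: [-0.5, 0.3, -0.9]
gripper_width: 0.0286
```

Bottom at about 0.064, inside the tube with no contact. Release, lift clear and check the result.

```bash
python3 -m inch '{"fingers":[-0.2,0,0.1,0.2,0.2,0.3,0.3,0.3,0.3,0.3,0.3,0.3],"slide":[[0,0,-0.001],[0,0,0],[0,0,0],[0,0,0],[0,0,0.03],[0,0,0.07],[0,0,0.11],[0,0,0.15],[-0.03,-0.04,0.16],[-0.07,-0.08,0.16],[-0.11,-0.12,0.16],[-0.15,-0.16,0.16]],"rot":[[0,0,0],[0,0,0],[0,0,0],[0,0,0],[0,0,0],[0,0,0],[0,0,0],[0,0,0],[0,0,0],[0,0,0],[0,0,0],[0,0,0]]}' 40
python3 -m inch '{"fingers":[0.3,0.3,0.3,0.3,0.3],"slide":[[-0.02,-0.05,0],[-0.04,-0.1,0],[-0.06,-0.15,0],[-0.06,-0.15,0],[-0.06,-0.15,0]],"rot":[[0,0,0],[0,0,0],[0,0,0],[0,0,0],[0,0,0]]}' 40
python3 - <<'E'
from h import *
w=ctrl.snapshot("top");s=ctrl.snapshot("side");cv2.imwrite("pics/t17.png",w[...,::-1]);cv2.imwrite("pics/s17.png",s[...,::-1])
b=cv2.resize(s[140:290,240:390],(400,400),interpolation=cv2.INTER_CUBIC)
a=cv2.resize(w[130:230,265:365],(400,400),interpolation=cv2.INTER_CUBIC)
cv2.imwrite("pics/c6.png",np.hstack([a,b])[...,::-1])
for n,p in [("small",(.6597,.1025,.147)),("med",(.6165,.026,.147)),("large",(.5735,-.0505,.147))]: print(n,(proj(*cam("top"),p)-[265,130])*4,(proj(*cam("side"),p)-[240,140])*400/150)
E
```

```text
clock: 31.5
eef_pos: [0.5232, -0.0438, 0.2245]
tcp_rot: [-3.14, 0.002, 1.556]
wrist_force: [2.1, -1.4, 0.8]
gripper_width: 0.0556
clock: 32.0
eef_pos: [0.4623, -0.196, 0.2247]
tcp_rot: [-3.14, 0.003, 1.552]
wrist_force: [-0.0, -0.2, 0.6]
gripper_width: 0.0554
small [ 90.51950507 113.59200191] [244.97150519  90.61580849]
med [221.21218916 183.85699018] [196.53081624 149.75906382]
large [352.71194016 254.22317987] [140.21924412 218.90074073]
```

View pics/c6.png

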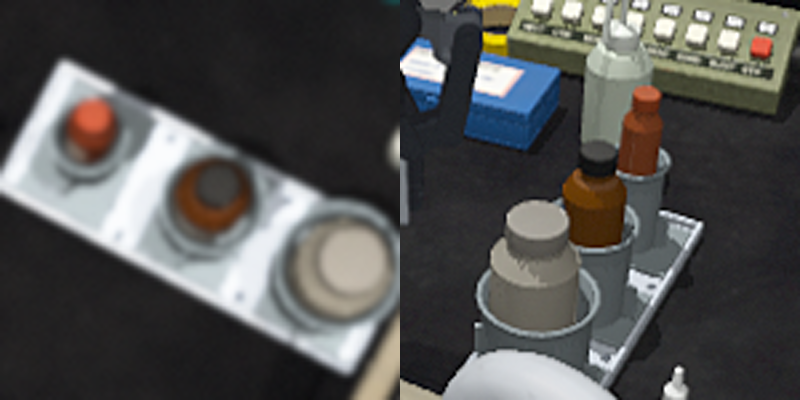

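All three caps match the predicted seated position at z = 0.147 within about 1 px in both views. For the small bottle that is (93,113) against (91,114) in the top crop and (247,93) against (245,91) in the side crop. The bottles are upright and the arm is clear, so I hand in.

```bash
python3 -c "
from cell import ctrl
print(ctrl.observe()['joint_vel'].round(3)); print(ctrl.finish_job())"
```

```text
[-0.021  0.004 -0.013  0.     0.002 -0.001 -0.002]
the job is handed in; nothing more can be done
None
```

The job is done and handed in at about 32 s of the 109 s allowed. Both spacers went into the narrow tube, one on the other. The fat, middle and small bottles were then stood in the wide, medium and narrow holders. The hand-in reported no verdict.

- **Final check:** in the last top and side views all three cap centres were within about 1–1.5 px (roughly 3 mm) of where a level, seated cap would be (z = 0.147 m). The bottles looked upright and the arm was clear. The wash bottle and slide box were never touched, though I did not measure their final positions.
- **What disagreed:** my first grasps closed above spacer A without moving it, because the real fingertips stand about 33 mm behind the reported TCP. I used that offset for every later grasp. The cameras also differed by up to about 6 mm on the tube's axis and more on the middle bottle's position. I averaged them for the tube and followed the wrist camera for the bottle. No insertion showed any contact force.

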